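Set the rivet of a bag bracket in the riveting jig

ROBOT

A 6-joint arm with a two-finger parallel gripper is mounted at the origin on the work surface. World frame = base frame: x ahead of the robot, y to its left, z up, the work surface at z = 0. Lengths are in m, angles in rad, forces in N, time in s.
With the tool pointing down it reaches from about 0.35 to 0.875 m from the base axis. Payload 4.2 kg.
Tool frame: the origin (TCP) lies between the finger pads; the fingertips stand 17 mm ahead of it and the grasp point (between the pads) lies 2 mm behind it (r.finger_overhang is the distance from the TCP to the fingertips, in m); z points along the fingers, y is the line along which they close (so a half turn about z gives the same grasp; the last joint's range is limited). The gripper opens to 85 mm and grips with 20 to 120 N. Pads are 22 mm wide; open, the fingers measure 114 mm over their backs; the gripper's body (76 mm by 85 mm) begins 54 mm behind the grasp point. The pads swing forward as they close: fully open they stand 13 mm farther back than shut.
Start: joints at [-0.989, 0.385, 0.008, 0, -1.194, -0.259], TCP at [0.198, -0.593, 0.248] pointing down, gripper open.
Joint ranges: [-3.14, 3.14], [-1.21, 2.06], [-1.07, 1.41], [-3.16, 2.05], [-2.99, -0.16], [-3.1, 3.1]. Speed limits (rad/s): [2.79, 2.79, 3.14, 3.14, 3.14, 3.14].

INTERFACE

Orientations are given as a rotation vector (axis times angle).
In Python, from rig import r, grab_frame gives the robot as it stands. The module is installed in compiled form; this text tells all that it offers.
- The arm moves only by the tool drive_tool, never from a script. Its argument "motion" is a list of rows, each an object of numbers: "fingers": the opening in per cent of the stroke, from 0 (shut) to 100 (fully open); "tx", "ty", "tz": the shift along the tool's x, y, z in cm; "ax", "ay", "az": the turn, a rotation vector about the tool's x, y, z in degrees. A call has 1 to 12 rows; each row is the pose to reach, as a shift and turn from the pose commanded when the call began, along the tool's axes at that moment; what a row does not reach only later rows make up. A row lasts 1/8 s, in which the tool goes at most 62.5 mm and 10.7 degrees, less where a joint would pass 70% of its speed; a pose out of reach is approached as far as the arm can. A call with a gripper value outside its range is refused whole. The fingers move at their own pace and stop on an object; "squeeze" is the grip in N (left out, the last holds). Time passes only in rows, so rows that repeat a pose let the fingers close. It gives the time, the measured TCP pose, the force, the opening and the grip force at its end, in the units of the state.
- r.observe(): the state, without advancing time (a new reading comes with each control period).
- grab_frame(name): name is "scene" or "top"; returns a dict with "pixels" (420x560x3 uint8, blue, green, red), "range_z" (420x560 float32, m along the optical axis (not along the pixel's ray), 0 where there is no reading), "fx", "fy", "cx", "cy" (pixels), "position" and "attitude" of the camera in the world. Camera axes: x right, y down, z forward; pixel columns grow to the right and rows downward; lengths in m; the calibration is good to about 2 mm. A picture is of the moment at which its call begins.
- r.sign_off(): hands the job in; it is judged then, once.
The state is a dict: "clock": time; "joint_pos": joint angles; "dq": joint speeds; "effort": joint torques, N m; "eef_pos": TCP position; "orientation": TCP orientation; "force": force on the tool from outside, world axes, zero at the start; "torque": the same for the moment, N m; "opening": opening from 0.0 (shut) to 1.0 (fully open); "gripper_force": force on a finger pad.
Only numpy, scipy, OpenCV 4.12 (cv2) and the standard library are available. Lean on these libraries where they do the work, as an engineer would, in place of code of your own. Each camera call takes 0.05 s, during which the arm holds its last target. There are 200 camera calls.

TASK

Set the rivet of the bracket that lies in the bench jig: push the clamp's long handle down until the clamp snaps over and locks onto the bracket, then push the crank clockwise until it clicks over, one click and no farther, and with that done press the clamp's short release tab so that the clamp springs open. Leave the bracket lying in its nest and the two loose dies standing where they are.

Things in the scene. Friction and masses are not known exactly. Their poses are not given: they have to be found in the camera images.
- jig: Riveting jig bolted to the bench: steel base plate 200 (x) by 330 (y) by 16 mm, origin under its centre, z up, yaw within 0.5 rad of 0. In its frame: bracket nest at the middle; round grey cam drum with the crank at x +14, y +100; grey clamp post (40 by 30 mm, top z 92 mm) at x -14, y -72, with an arm over the nest to the hold-down plunger at x -14, y 0 (its top and the shaft over it below z 96).
- crank (a joint): Crank angle, rad, growing clockwise from above; 0: arm along the jig's -x, in a notch. A cam lobe resists with up to 0.4 N m (6 N at the post) near 0.25; its top is at 0.6: short of it the crank springs back to 0, past it it snaps on to the next notch at 1.2 (the click), having driven a ram along -y onto the rivet and back. Beyond 1.2 it stiffens; past 1.5 the cam is strained.
- crank_axis (a point): On the crank's vertical axis, at mid height of its flat arm (66 mm above the table; the arm is 8 mm thick and 16 mm wide, its top at 72 mm).
- crank_post (a point): Centre of the top of the crank's upright black round post, 16 mm diameter, standing 32 mm above the arm at 70 mm from the crank's axis (post top 104 mm above the table). Push the post sideways.
- clamp (a joint): Angle of the clamp's rocker, rad: 0 open, 0.6 locked (0.56 to 0.62 with the bracket in), growing as the long handle goes down. Bistable: over centre at 0.3 rad, on either side of which it snaps on by itself. Going over takes about 7 N at the handle ball, about 13 N at the tab's end.
- clamp_pivot (a point): On the rocker's horizontal pivot axis (along the jig's y), in the plane of handle and tab, 85 mm above the table. The steel shaft there is 12 mm in diameter, its collar 22 mm.
- clamp_ball (a point): Centre of the black ball, 22 mm diameter, at the end of the clamp's long handle: a 10 mm rod, 90 mm long from the pivot to the ball, towards the jig's -x, rising 40 degrees above level when open and 5.6 degrees when locked. Push it down to close.
- clamp_tab (a point): Middle of the end of the clamp's short release tab: a flat steel paddle 18 mm wide and 5 mm thick reaching 45 mm from the pivot towards the jig's +x, rising 5 degrees when open and about 39 degrees when locked. Press it down to release.
- pad: Sprung black rubber foot of the hold-down plunger, 16 mm diameter, origin at the middle of its underside; about 8 mm above the bracket's plate when open, presses on the plate with about 7 N when locked.
- bracket: Loose steel strap bracket, 90 g: plate 56 (x) by 40 (y) by 5 mm, origin under the plate's middle; two 24 mm high ears with a crosswise brass rivet, and a brass loop. It starts in the nest, and stays there.
- nest (a point): Middle of the nest's floor, where the bracket's origin lies.
- die_a: Loose steel setting die standing on the base plate, 26 mm diameter, 34 mm high, origin under its middle. A bystander.
- die_b: Loose steel setting die standing on the base plate, 22 mm diameter, 26 mm high, origin under its middle. A bystander.
Not all that is in view belongs to the job. What is meant by the bracket is not orange or red, and is the larger of those in its own colour.

How it is judged:
By the outcome, as a careful person would: the job done as asked, in the order asked, and still so for the second after the job is handed in, with the robot touching nothing.
It also fails if it takes over 48 s, if anything falls off the work surface, if the arm or the gripper's body presses on something with over 40 N, if the wrist force passes 120 N, or if a joint passes its speed limit or range.

## Working session

There is one attempt and no reset: what is moved stays moved. The work goes in short steps, Python scripts to look and compute and a tool call to move; the robot and the scene stay as the last step left them, time stands still between calls to the robot, and variables do not carry over. Pictures are saved under pics/ and viewed, at most 10 in all, crops included, and the job is handed in when it is done.

Besides the shell and the picture viewer there is one more tool, called by a JSON object that holds its "fn" and its "kwargs". drive_tool: Moves the arm, as the interface text tells. Its arguments: {"type":"object","properties":{"motion":{"type":"array","items":{"type":"object","properties":{"fingers":{"type":"number"},"tx":{"type":"number"},"ty":{"type":"number"},"tz":{"type":"number"},"ax":{"type":"number"},"ay":{"type":"number"},"az":{"type":"number"}}}},"squeeze":{"type":"number"}},"required":["motion"]}

```bash
mkdir -p pics; cat > h.py <<'E'
import numpy as np, cv2
from rig import r, grab_frame
from scipy.spatial.transform import Rotation as R
def rot(f):
    a=np.array(f["attitude"],float)
    return a if a.shape==(3,3) else (R.from_rotvec(a).as_matrix() if a.size==3 else R.from_quat(a).as_matrix())
def ray(f,u,v):
    d=np.array([(u-f["cx"])/f["fx"],(v-f["cy"])/f["fy"],1.0]); return np.array(f["position"]),rot(f)@d
def onplane(f,u,v,z):
    p,d=ray(f,u,v); return p+d*(z-p[2])/d[2]
def cloud(f):
    v,u=np.mgrid[:420,:560]; z=f["range_z"]
    c=np.stack([(u-f["cx"])/f["fx"]*z,(v-f["cy"])/f["fy"]*z,z],-1)
    return c@rot(f).T+np.array(f["position"])
def proj(f,P):
    c=rot(f).T@(np.array(P)-np.array(f["position"])); return f["fx"]*c[0]/c[2]+f["cx"],f["fy"]*c[1]/c[2]+f["cy"]
E
python3 - <<'E'
from h import *
import pickle
for n in("scene","top"):
    f=grab_frame(n); cv2.imwrite(f"pics/{n}0.png",f["pixels"]); pickle.dump(f,open(n+"0.pkl","wb"))
    print(n,f["position"],f["attitude"],f["fx"],f["cx"],f["cy"],rot(f)[:,2])
s=r.observe();print(s)
E
```

```text
scene [1.06927168 0.25917287 0.78795553] [-1.42903641 -2.23423153  0.83397553] 529.158300519364 282.05246713465823 206.6297243536822 [-0.58256598 -0.28480966 -0.7612492 ]
top [0.49484486 0.01142878 0.92038886] [-2.21095234  2.17077646 -0.03529628] 379.9249880841291 274.6159318399393 212.93087555388334 [ 0.0462996   0.01465618 -0.99882008]
{'clock': 0.1, 'joint_pos': array([-9.89410031e-01,  3.85484836e-01,  6.74870756e-03, -4.47924756e-04,
       -1.19399642e+00, -2.58581605e-01]), 'dq': array([ 6.81560688e-05, -4.03671085e-04,  1.96190115e-03,  1.47256279e-03,
        2.26112720e-03, -2.65898189e-04]), 'effort': array([-6.70677819e-04, -3.93319237e+01,  1.88930476e+01,  4.19799507e+00,
       -2.57163905e-03,  1.07451132e-05]), 'eef_pos': array([ 0.19811921, -0.59224652,  0.2473205 ]), 'orientation': array([ 5.04539608e-01, -3.10039727e+00, -3.04336715e-03]), 'force': array([-0.5785381 ,  0.43944114, -1.17247957]), 'torque': array([-0.07380938,  0.00677504,  0.02271856]), 'gripper_force': 0.0, 'opening': 0.9998592312023018}
```

View pics/scene0.png

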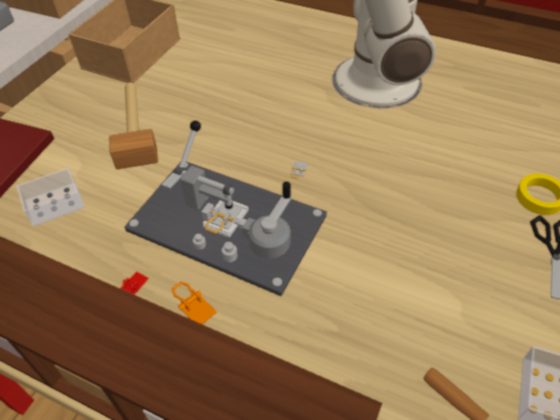

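View pics/top0.png

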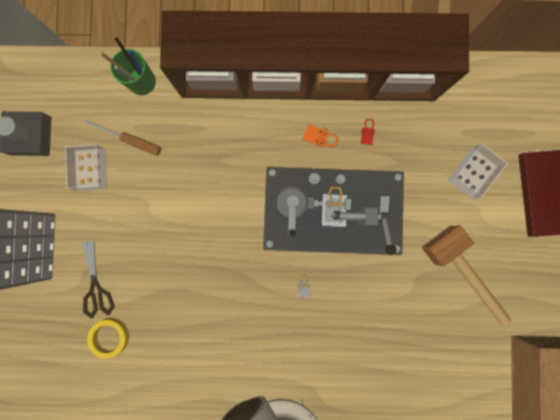

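The scene view shows the jig at about (228,222), with the clamp ball at (195,126), the crank post at (287,188) and the dies at (199,241) and (229,251). In the top view the plate spans (264–404, 167–255), with the ball at (391,249), the post at (292,231) and the release tab at (384,204).

There are four bracket candidates in the top view: orange (320,135), red (368,132), a small steel one (304,289), and the steel one in the nest (335,205). The nest one fits, being steel and the larger of the two steel ones. I'll confirm it in a crop while measuring.

```bash
python3 - <<'E'
from h import *
import pickle
F={n:pickle.load(open(n+"0.pkl","rb")) for n in("scene","top")}
f=F["top"];im=f["pixels"].astype(int);C=cloud(f)
# plate: dark bluish, near z 16mm
val=im.max(2); m=((val<75)&(np.abs(C[...,2]-.016)<.012)).astype(np.uint8)
m=cv2.morphologyEx(m,cv2.MORPH_CLOSE,np.ones((5,5)))
cs,_=cv2.findContours(m,cv2.RETR_EXTERNAL,cv2.CHAIN_APPROX_NONE)
c=[c for c in cs if 200<cv2.boundingRect(c)[0]<330 and cv2.contourArea(c)>3000][0]
P=np.array([onplane(f,u,v,.016)[:2] for u,v in cv2.convexHull(c)[:,0]],np.float32)
(cx,cy),wh,ang=cv2.minAreaRect(P);print("plate",cx,cy,wh,ang)
for n,f in F.items():
    C=cloud(f);val=f["pixels"].max(2)
    m=((val<50)&(C[...,2]>.07)&(C[...,2]<.2)&(abs(C[...,0]-cx)<.16)&(abs(C[...,1]-cy)<.2)).astype(np.uint8)
    k,l,st,ce=cv2.connectedComponentsWithStats(m)
    for i in range(1,k):
        if st[i,4]>=6: 
            p=C[l==i]; print(n,st[i],ce[i].round(1),p.mean(0).round(4),"top",p[p[:,2]>p[:,2].max()-.006].mean(0).round(4),p[:,2].max().round(4))
    u,v=map(int,proj(f,(cx,cy,.05)));cv2.imwrite(f"pics/{n}c.png",cv2.resize(f["pixels"][max(0,v-75):v+75,u-100:u+100],None,fx=4,fy=4,interpolation=cv2.INTER_CUBIC));print(u,v)
E
```

```text
Traceback (most recent call last):
IndexError: list index out of range
```

```bash
cat > m.py <<'E'
from h import *
import pickle
F={n:pickle.load(open(n+"0.pkl","rb")) for n in("scene","top")}
f=F["top"];im=f["pixels"].astype(int);C=cloud(f)
print(im[180,290],C[180,290],im[240,350],C[240,350])
val=im.max(2); m=((val<95)).astype(np.uint8); m[:160]=0;m[262:]=0;m[:,:255]=0;m[:,412:]=0
cs,_=cv2.findContours(m,cv2.RETR_EXTERNAL,cv2.CHAIN_APPROX_NONE)
c=max(cs,key=cv2.contourArea)
P=np.array([onplane(f,u,v,.016)[:2] for u,v in cv2.convexHull(c)[:,0]],np.float32)
(cx,cy),wh,ang=cv2.minAreaRect(P);print("plate",cx,cy,wh,ang)
for n,f in F.items():
    C=cloud(f);val=f["pixels"].max(2)
    m=((val<60)&(C[...,2]>.06)&(C[...,2]<.2)&(abs(C[...,0]-cx)<.16)&(abs(C[...,1]-cy)<.2)).astype(np.uint8)
    k,l,st,ce=cv2.connectedComponentsWithStats(m)
    for i in range(1,k):
        if st[i,4]>=6: 
            p=C[l==i]; print(n,st[i],ce[i].round(1),p.mean(0).round(4),"top",p[p[:,2]>p[:,2].max()-.006].mean(0).round(4),p[:,2].max().round(4))
    u,v=map(int,proj(f,(cx,cy,.05)));cv2.imwrite(f"pics/{n}c.png",cv2.resize(f["pixels"][max(0,v-75):v+75,u-100:u+100],None,fx=4,fy=4,interpolation=cv2.INTER_CUBIC));print(u,v)
E
python3 m.py
```

```text
[68 73 76] [ 0.616579   -0.01067756  0.0136131 ] [73 75 75] [ 0.4757866  -0.1551997   0.01525697]
plate 0.5453970432281494 -0.1149706244468689 (0.3247591257095337, 0.1966095119714737) 88.94854736328125
scene [191 121   9  10  65] [195.  125.7] [ 0.4689 -0.2083  0.1479] top [ 0.4674 -0.209   0.1512] 0.155
scene [283 182   7  16 101] [286.  189.8] [ 0.499  -0.011   0.0928] top [ 0.4969 -0.0117  0.1034] 0.1057
scene [224 190   4   4   9] [225.1 191.9] [ 0.5431 -0.1107  0.0865] top [ 0.5431 -0.1107  0.0865] 0.0886
224 205
top [290 230   5   6  22] [292.  232.5] [ 0.4913 -0.0148  0.1037] top [ 0.4913 -0.0148  0.1037] 0.1065
top [386 245   9   8  59] [390.3 248.8] [ 0.4626 -0.2112  0.1506] top [ 0.4625 -0.2121  0.1516] 0.1549
335 209
```

View pics/topc.png

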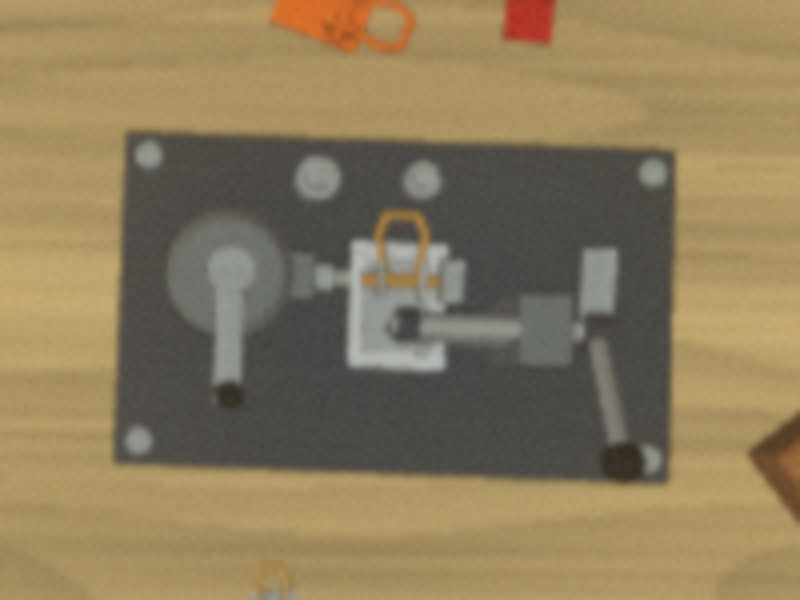

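View pics/scenec.png

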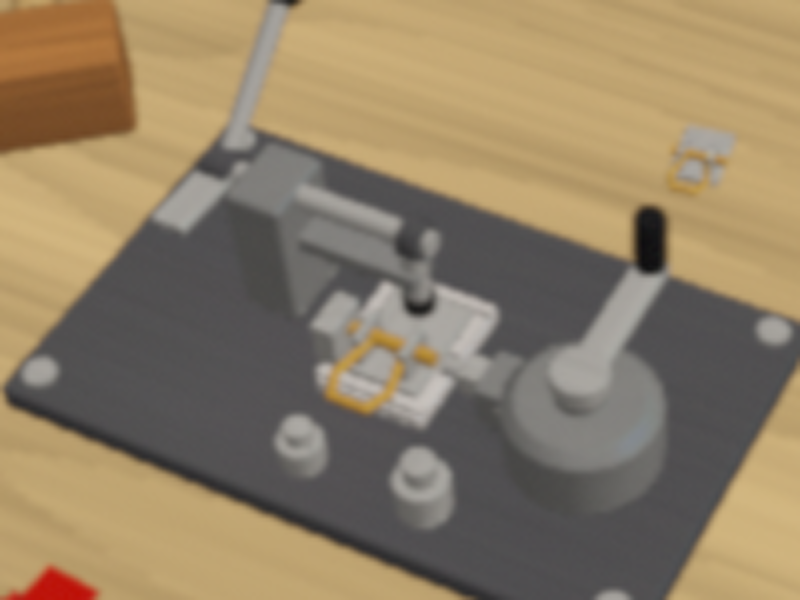

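Both crops confirm the layout. In the top crop the steel bracket with its brass loop sits in the nest at about (400,305). The clamp ball is at (622,460), the tab at (598,280) and the crank post at (230,395), and the two dies are on the far side at (318,178) and (422,180). The measured heights (ball top 0.155, post top 0.105) and the plate size match the given figures, so I'll move now.

```bash
cat >> h.py <<'E'
O=np.array([.5460,-.1148]);YAW=-.018
def J(x,y,z):  # jig mm -> world m
    c,s=np.cos(YAW),np.sin(YAW); return np.array([O[0]+(c*x-s*y)/1e3,O[1]+(s*x+c*y)/1e3,z/1e3])
def go(*tips): # jig tip points (mm, tip height) -> tool shift cm from the present pose
    s=r.observe();T=R.from_rotvec(s["orientation"]);p=s["eef_pos"]
    D=R.from_matrix(np.array([[-np.cos(YAW),-np.sin(YAW),0],[-np.sin(YAW),np.cos(YAW),0],[0,0,-1]]).T)
    print("turn",np.degrees((T.inv()*D).as_rotvec()).round(1),"tcp",p.round(4),"F",s["force"].round(1),"t",round(s["clock"],2))
    for t in tips:
        q=J(*t)+[0,0,r.finger_overhang]; print(t,(T.inv().apply(q-p)*100).round(2))
E
python3 - <<'E'
from h import *
print(r.finger_overhang); go((-88,-99,180))
E
```

```text
0.017
turn [ 0.1 -0.  19.5] tcp [ 0.1981 -0.5922  0.2473] F [-0.6  0.4 -1.2] t 0.1
(-88, -99, 180) [-36.53  27.85   5.08]
```

{"fn": "drive_tool", "kwargs": {"motion": [{"fingers": 0, "tx": -4, "ty": 3, "tz": 0.5, "az": 5}, {"fingers": 0, "tx": -8, "ty": 6, "tz": 1, "az": 10}, {"fingers": 0, "tx": -12.5, "ty": 9.5, "tz": 1.5, "az": 15}, {"fingers": 0, "tx": -17, "ty": 13, "tz": 2, "az": 19.5}, {"fingers": 0, "tx": -22, "ty": 16.5, "tz": 2.5, "az": 19.5}, {"fingers": 0, "tx": -27, "ty": 20.5, "tz": 3, "az": 19.5}, {"fingers": 0, "tx": -32, "ty": 24.5, "tz": 3.5, "az": 19.5}, {"fingers": 0, "tx": -36.5, "ty": 27.8, "tz": 4, "az": 19.5}, {"fingers": 0, "tx": -36.5, "ty": 27.8, "tz": 4, "az": 19.5}, {"fingers": 0, "tx": -36.5, "ty": 27.8, "tz": 4, "az": 19.5}], "squeeze": 30}}

```text
invalid input at $.motion[0]: expected keys fingers, tx, ty, tz, ax, ay, az
```

```bash
python3 - <<'E'
from h import *
go((-85,-99,156),(-90,-99,142),(-97,-99,131),(-100,-99,120))
f=grab_frame("scene");a=f["pixels"][70:270,100:360];cv2.imwrite("pics/s1.png",cv2.resize(a,None,fx=3,fy=3,interpolation=cv2.INTER_CUBIC))
E
```

```text
turn [ 0.1 -0.  19.5] tcp [ 0.1981 -0.5922  0.2473] F [-0.6  0.4 -1.2] t 0.1
(-85, -99, 156) [-36.81  27.74   7.48]
(-90, -99, 142) [-36.34  27.91   8.88]
(-97, -99, 131) [-35.68  28.14   9.98]
(-100, -99, 120) [-35.4   28.24  11.08]
```

View pics/s1.png

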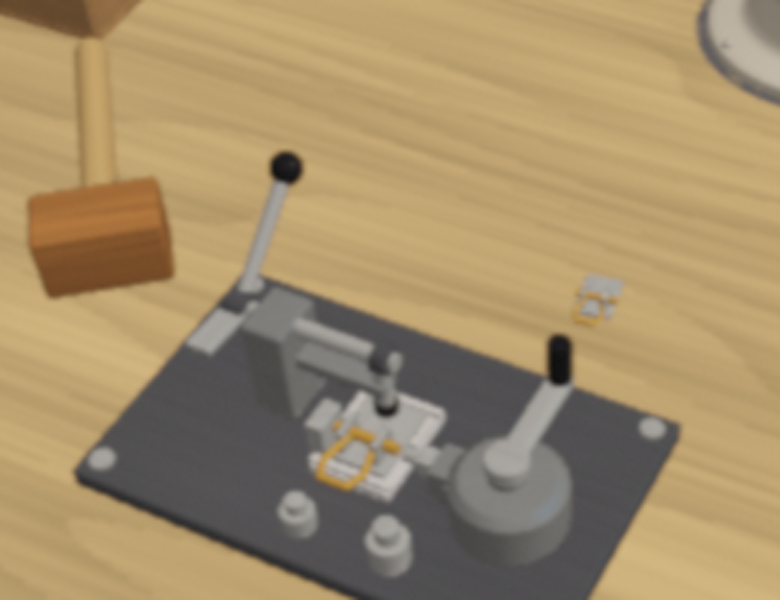

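The move was refused because every key is required, so the picture shows the scene unmoved: ball at (286,168), post at (559,360). I'll resend it with all the keys.

{"fn": "drive_tool", "kwargs": {"motion": [{"fingers": 0, "tx": -4, "ty": 3, "tz": 0.5, "ax": 0, "ay": 0, "az": 5}, {"fingers": 0, "tx": -8, "ty": 6, "tz": 1, "ax": 0, "ay": 0, "az": 10}, {"fingers": 0, "tx": -12.5, "ty": 9.5, "tz": 1.5, "ax": 0, "ay": 0, "az": 15}, {"fingers": 0, "tx": -17, "ty": 13, "tz": 2, "ax": 0, "ay": 0, "az": 19.5}, {"fingers": 0, "tx": -22, "ty": 16.5, "tz": 2.5, "ax": 0, "ay": 0, "az": 19.5}, {"fingers": 0, "tx": -27, "ty": 20.5, "tz": 3, "ax": 0, "ay": 0, "az": 19.5}, {"fingers": 0, "tx": -32, "ty": 24.5, "tz": 3.5, "ax": 0, "ay": 0, "az": 19.5}, {"fingers": 0, "tx": -36.5, "ty": 27.8, "tz": 4, "ax": 0, "ay": 0, "az": 19.5}, {"fingers": 0, "tx": -36.5, "ty": 27.8, "tz": 4, "ax": 0, "ay": 0, "az": 19.5}, {"fingers": 0, "tx": -36.5, "ty": 27.8, "tz": 4, "ax": 0, "ay": 0, "az": 19.5}], "squeeze": 30}}

```text
clock: 1.4
eef_pos: [0.456, -0.2131, 0.2081]
orientation: [-0.027, -3.141, -0.0]
force: [-0.8, -1.0, 0.2]
opening: 0.004
gripper_force: 0.0
```

```bash
python3 - <<'E'
from h import *
go((-85,-99,156),(-90,-99,142),(-97,-99,131),(-100,-99,120))
print(r.observe()["opening"])
f=grab_frame("scene");a=f["pixels"][70:270,100:360];cv2.imwrite("pics/s2.png",cv2.resize(a,None,fx=3,fy=3,interpolation=cv2.INTER_CUBIC))
E
```

```text
turn [ 0.  -0.1  0.1] tcp [ 0.456  -0.2131  0.2081] F [-0.8 -1.   0.2] t 1.4
(-85, -99, 156) [-0.33  0.09  3.51]
(-90, -99, 142) [0.17 0.09 4.91]
(-97, -99, 131) [0.87 0.09 6.01]
(-100, -99, 120) [1.17 0.09 7.11]
0.0037918611944058956
```

View pics/s2.png

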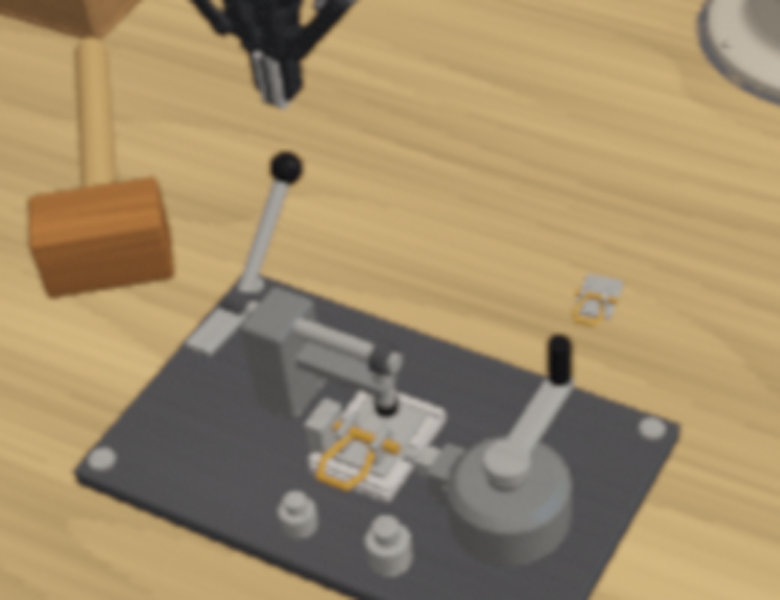

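The shut fingers (275,95) are directly above the ball (286,168). Next I press down along the ball's arc.

{"fn": "drive_tool", "kwargs": {"motion": [{"fingers": 0, "tx": -0.2, "ty": 0.1, "tz": 1.5, "ax": 0, "ay": 0, "az": 0}, {"fingers": 0, "tx": -0.3, "ty": 0.1, "tz": 3, "ax": 0, "ay": 0, "az": 0}, {"fingers": 0, "tx": -0.3, "ty": 0.1, "tz": 3.4, "ax": 0, "ay": 0, "az": 0}, {"fingers": 0, "tx": -0.2, "ty": 0.1, "tz": 3.8, "ax": 0, "ay": 0, "az": 0}, {"fingers": 0, "tx": -0.1, "ty": 0.1, "tz": 4.2, "ax": 0, "ay": 0, "az": 0}, {"fingers": 0, "tx": 0.1, "ty": 0.1, "tz": 4.6, "ax": 0, "ay": 0, "az": 0}, {"fingers": 0, "tx": 0.2, "ty": 0.1, "tz": 5, "ax": 0, "ay": 0, "az": 0}, {"fingers": 0, "tx": 0.4, "ty": 0.1, "tz": 5.4, "ax": 0, "ay": 0, "az": 0}, {"fingers": 0, "tx": 0.6, "ty": 0.1, "tz": 5.7, "ax": 0, "ay": 0, "az": 0}, {"fingers": 0, "tx": 0.8, "ty": 0.1, "tz": 5.7, "ax": 0, "ay": 0, "az": 0}]}}

```text
clock: 2.7
eef_pos: [0.448, -0.2124, 0.1518]
orientation: [0.028, 3.141, -0.001]
force: [-0.4, -1.4, 2.2]
opening: -0.001
gripper_force: 1.1
```

{"fn": "drive_tool", "kwargs": {"motion": [{"fingers": 0, "tx": 0.1, "ty": 0, "tz": 0.3, "ax": 0, "ay": 0, "az": 0}, {"fingers": 0, "tx": 0.2, "ty": 0, "tz": 0.6, "ax": 0, "ay": 0, "az": 0}, {"fingers": 0, "tx": 0.3, "ty": 0, "tz": 0.9, "ax": 0, "ay": 0, "az": 0}, {"fingers": 0, "tx": 0.4, "ty": 0, "tz": 1.2, "ax": 0, "ay": 0, "az": 0}, {"fingers": 0, "tx": 0.4, "ty": 0, "tz": 1.2, "ax": 0, "ay": 0, "az": 0}, {"fingers": 0, "tx": 0.4, "ty": 0, "tz": 1.2, "ax": 0, "ay": 0, "az": 0}]}}

```text
clock: 3.45
eef_pos: [0.4444, -0.2121, 0.1393]
orientation: [0.027, 3.141, -0.0]
force: [-0.1, -0.3, -1.3]
opening: 0.0
gripper_force: 0.0
```

```bash
cat > chk.py <<'E'
from h import *
import sys
def black(n,f,zlo=.06,zhi=.2):
    C=cloud(f);val=f["pixels"].max(2)
    m=((val<60)&(C[...,2]>zlo)&(C[...,2]<zhi)&(abs(C[...,0]-.545)<.16)&(abs(C[...,1]+.115)<.2)).astype(np.uint8)
    k,l,st,ce=cv2.connectedComponentsWithStats(m)
    for i in range(1,k):
        if st[i,4]>=6: p=C[l==i]; print(n,st[i][4],ce[i].round(1),p.mean(0).round(4),p[:,2].max().round(4))
for n in("scene","top"):
    f=grab_frame(n); black(n,f)
    cv2.imwrite(f"pics/{sys.argv[1]}{n}.png",cv2.resize(f["pixels"][70:270,100:360] if n=="scene" else f["pixels"][140:280,240:430],None,fx=3,fy=3,interpolation=cv2.INTER_CUBIC))
for n,p in(("ball locked",J(-103.6,-99,94)),("post0",J(-56,100,104)),("post1.2",J(14-25.4,165.2,104)),("ball open",J(-83,-99,143))): print(n,p.round(4),[np.round(proj(grab_frame(k),p),1) for k in("scene","top")])
E
sed -i 's/\[np.round(proj(grab_frame(k),p),1) for k in("scene","top")\]/np.round(proj(f,p),1)/' chk.py
python3 chk.py a; python3 -c "
from h import *
go((-60,-99,170))"
```

```text
scene 520 [196.2 106.8] [ 0.4541 -0.2095  0.1803] 0.2
scene 45 [203.9 137.1] [ 0.4479 -0.2084  0.1026] 0.1072
scene 99 [286.1 189.9] [ 0.4992 -0.0109  0.093 ] 0.1058
ball locked [ 0.4406 -0.2119  0.094 ] [382.9 257.7]
post0 [ 0.4918 -0.0138  0.104 ] [291.6 232.3]
post1.2 [0.5376 0.0506 0.104 ] [262.  210.4]
ball open [ 0.4612 -0.2123  0.143 ] [389.7 249.3]
turn [-0.  0.  0.] tcp [ 0.4444 -0.2121  0.1394] F [-0.1 -0.3  0.4] t 3.55
(-60, -99, 170) [-3.98  0.   -4.76]
```

The force dropped and the ball top is now at 0.107 (predicted locked value 0.105), so the clamp has snapped over. Next I lift and go to the -y side of the crank post.

{"fn": "drive_tool", "kwargs": {"motion": [{"fingers": 0, "tx": 0, "ty": 0, "tz": -2.5, "ax": 0, "ay": 0, "az": 0}, {"fingers": 0, "tx": 0, "ty": 0, "tz": -5, "ax": 0, "ay": 0, "az": 0}, {"fingers": 0, "tx": -1, "ty": 4, "tz": -5, "ax": 0, "ay": 0, "az": 0}, {"fingers": 0, "tx": -2, "ty": 8, "tz": -5, "ax": 0, "ay": 0, "az": 0}, {"fingers": 0, "tx": -3, "ty": 12, "tz": -5, "ax": 0, "ay": 0, "az": 0}, {"fingers": 0, "tx": -4, "ty": 15.4, "tz": -5, "ax": 0, "ay": 0, "az": 0}, {"fingers": 0, "tx": -4, "ty": 15.4, "tz": -5, "ax": 0, "ay": 0, "az": 0}, {"fingers": 0, "tx": -4, "ty": 15.4, "tz": -5, "ax": 0, "ay": 0, "az": 0}]}}

```text
clock: 4.55
eef_pos: [0.4867, -0.059, 0.1893]
orientation: [-0.027, -3.141, 0.0]
force: [-0.5, -0.2, 0.4]
opening: 0.0
gripper_force: 0.0
```

```bash
python3 chk.py b; python3 -c "
from h import *
go((-56,55,82),(-56,77,82),(-44,116,82))"
```

```text
scene 45 [203.9 137.1] [ 0.4478 -0.2085  0.1024] 0.109
scene 34 [267.8 140.4] [ 0.493  -0.0462  0.1924] 0.1998
scene 96 [286.  189.7] [ 0.4991 -0.011   0.0932] 0.1073
top 20 [385.8 257.5] [ 0.442  -0.2148  0.1055] 0.1086
ball locked [ 0.4406 -0.2119  0.094 ] [382.9 257.7]
post0 [ 0.4918 -0.0138  0.104 ] [291.6 232.3]
post1.2 [0.5376 0.0506 0.104 ] [262.  210.4]
ball open [ 0.4612 -0.2123  0.143 ] [389.7 249.3]
turn [-0. -0. -0.] tcp [ 0.4866 -0.0595  0.1893] F [ 0.9 -0.1 -0.4] t 4.65
(-56, 55, 82) [-0.44  0.08  9.03]
(-56, 77, 82) [-0.44  2.28  9.03]
(-44, 116, 82) [-1.64  6.18  9.03]
```

View pics/bscene.png

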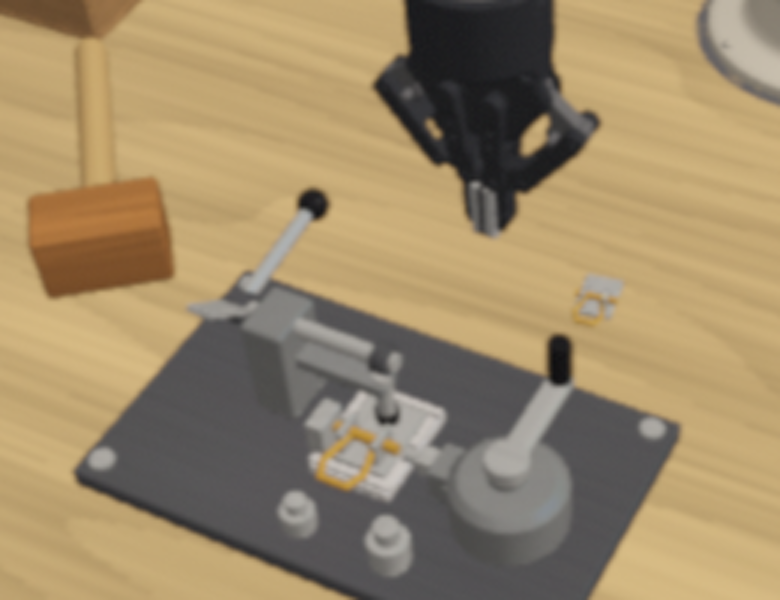

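The locked clamp is confirmed: the handle is low at (312,203), the tab is up at (215,308), and the pad is on the bracket at (388,412). The crank post is at (559,360). Now I descend and push it.

{"fn": "drive_tool", "kwargs": {"motion": [{"fingers": 0, "tx": -0.4, "ty": 0, "tz": 3, "ax": 0, "ay": 0, "az": 0}, {"fingers": 0, "tx": -0.4, "ty": 0, "tz": 6, "ax": 0, "ay": 0, "az": 0}, {"fingers": 0, "tx": -0.4, "ty": 0.2, "tz": 8.8, "ax": 0, "ay": 0, "az": 0}, {"fingers": 0, "tx": -0.4, "ty": 1, "tz": 8.8, "ax": 0, "ay": 0, "az": 0}, {"fingers": 0, "tx": -0.4, "ty": 1.8, "tz": 8.8, "ax": 0, "ay": 0, "az": 0}, {"fingers": 0, "tx": -0.4, "ty": 2.2, "tz": 8.8, "ax": 0, "ay": 0, "az": 0}, {"fingers": 0, "tx": -0.4, "ty": 2.6, "tz": 8.8, "ax": 0, "ay": 0, "az": 0}, {"fingers": 0, "tx": -0.4, "ty": 3, "tz": 8.8, "ax": 0, "ay": 0, "az": 0}, {"fingers": 0, "tx": -0.5, "ty": 3.4, "tz": 8.8, "ax": 0, "ay": 0, "az": 0}, {"fingers": 0, "tx": -0.6, "ty": 3.8, "tz": 8.8, "ax": 0, "ay": 0, "az": 0}, {"fingers": 0, "tx": -0.7, "ty": 4.2, "tz": 8.8, "ax": 0, "ay": 0, "az": 0}, {"fingers": 0, "tx": -0.7, "ty": 4.2, "tz": 8.8, "ax": 0, "ay": 0, "az": 0}]}}

```text
clock: 6.15
eef_pos: [0.4935, -0.0175, 0.1012]
orientation: [-0.028, -3.139, 0.002]
force: [-2.3, -5.5, 5.3]
opening: 0.0
gripper_force: 2.7
```

```bash
cat > chk2.py <<'E'
from h import *
s=r.observe();print(s["eef_pos"],s["force"])
for n in("scene","top"):
    f=grab_frame(n);C=cloud(f);val=f["pixels"].max(2);W=C[...,:2]-J(14,100,0)[:2]
    rr=np.hypot(W[...,0],W[...,1]);m=(rr<.085)&(C[...,2]>.062)&(C[...,2]<.078)&(rr>.025)&(val>70)  # flat arm
    a=np.arctan2(W[m][:,1],-W[m][:,0])+YAW*-1
    print(n,"arm px",m.sum(),"angle median",np.median(a).round(3) if m.any() else None)
    m=(val<60)&(rr<.09)&(rr>.05)&(C[...,2]>.08)&(C[...,2]<.109); 
    if m.any(): print(" post?",m.sum(),C[m].mean(0).round(4))
E
python3 chk2.py
```

```text
[ 0.493549   -0.01749504  0.10123434] [-2.25582485 -5.48531683  5.28992051]
scene arm px 194 angle median 0.403
 post? 103 [0.501  0.0042 0.0977]
top arm px 0 angle median None
```

{"fn": "drive_tool", "kwargs": {"motion": [{"fingers": 0, "tx": -0.1, "ty": 0.2, "tz": 0, "ax": 0, "ay": 0, "az": 0}, {"fingers": 0, "tx": -0.2, "ty": 0.4, "tz": 0, "ax": 0, "ay": 0, "az": 0}, {"fingers": 0, "tx": -0.3, "ty": 0.7, "tz": 0, "ax": 0, "ay": 0, "az": 0}, {"fingers": 0, "tx": -0.4, "ty": 1, "tz": 0, "ax": 0, "ay": 0, "az": 0}, {"fingers": 0, "tx": -0.4, "ty": 1, "tz": 0, "ax": 0, "ay": 0, "az": 0}]}}

```text
clock: 6.88
eef_pos: [0.4971, -0.0075, 0.1007]
orientation: [-0.028, -3.137, 0.002]
force: [-3.5, -4.3, 3.0]
opening: -0.002
gripper_force: 2.1
```

```bash
python3 chk2.py
```

```text
[ 0.49712544 -0.00754032  0.1006818 ] [-3.50995668 -4.26536898  3.00102789]
scene arm px 204 angle median 0.573
 post? 110 [0.5049 0.0138 0.0976]
top arm px 0 angle median None
```

{"fn": "drive_tool", "kwargs": {"motion": [{"fingers": 0, "tx": -0.1, "ty": 0.2, "tz": 0, "ax": 0, "ay": 0, "az": 0}, {"fingers": 0, "tx": -0.2, "ty": 0.4, "tz": 0, "ax": 0, "ay": 0, "az": 0}, {"fingers": 0, "tx": -0.2, "ty": 0.5, "tz": 0, "ax": 0, "ay": 0, "az": 0}, {"fingers": 0, "tx": -0.2, "ty": 0.5, "tz": 0, "ax": 0, "ay": 0, "az": 0}]}}

```text
clock: 7.48
eef_pos: [0.5008, -0.0018, 0.101]
orientation: [-0.028, -3.141, -0.0]
force: [-2.0, -2.6, -1.4]
opening: -0.002
gripper_force: 1.1
```

```bash
python3 chk2.py
```

```text
[ 0.50083355 -0.00180235  0.10096525] [-2.03063734 -2.56802124 -1.44347604]
scene arm px 209 angle median 0.67
 post? 111 [0.5082 0.0198 0.0973]
top arm px 0 angle median None
```

{"fn": "drive_tool", "kwargs": {"motion": [{"fingers": 0, "tx": -0.1, "ty": 0.1, "tz": 0, "ax": 0, "ay": 0, "az": 0}, {"fingers": 0, "tx": -0.1, "ty": 0.2, "tz": 0, "ax": 0, "ay": 0, "az": 0}, {"fingers": 0, "tx": -0.2, "ty": 0.3, "tz": 0, "ax": 0, "ay": 0, "az": 0}, {"fingers": 0, "tx": -0.2, "ty": 0.3, "tz": 0, "ax": 0, "ay": 0, "az": 0}]}}

```text
clock: 8.07
eef_pos: [0.5037, 0.0014, 0.1016]
orientation: [0.027, 3.14, 0.001]
force: [0.8, -0.4, -1.1]
opening: 0.001
gripper_force: 0.4
```

```bash
python3 chk2.py
```

```text
[0.50369248 0.0013706  0.1015763 ] [ 0.80683019 -0.44512129 -1.13860473]
scene arm px 210 angle median 0.725
 post? 113 [0.5103 0.0233 0.0964]
top arm px 0 angle median None
```

{"fn": "drive_tool", "kwargs": {"motion": [{"fingers": 0, "tx": -0.1, "ty": 0.1, "tz": 0, "ax": 0, "ay": 0, "az": 0}, {"fingers": 0, "tx": -0.1, "ty": 0.2, "tz": 0, "ax": 0, "ay": 0, "az": 0}, {"fingers": 0, "tx": -0.1, "ty": 0.2, "tz": 0, "ax": 0, "ay": 0, "az": 0}, {"fingers": 0, "tx": -0.1, "ty": 0.2, "tz": 0, "ax": 0, "ay": 0, "az": 0}]}}

```text
clock: 8.68
eef_pos: [0.5042, 0.0031, 0.1014]
orientation: [0.027, 3.141, 0.0]
force: [-0.9, -0.9, 0.1]
opening: -0.001
gripper_force: 0.0
```

```bash
python3 chk2.py
```

```text
[0.50422416 0.0031213  0.10140936] [-0.88307222 -0.85316884  0.13355322]
scene arm px 214 angle median 0.755
 post? 111 [0.5114 0.0255 0.0966]
top arm px 0 angle median None
```

{"fn": "drive_tool", "kwargs": {"motion": [{"fingers": 0, "tx": -0.1, "ty": 0.1, "tz": 0, "ax": 0, "ay": 0, "az": 0}, {"fingers": 0, "tx": -0.1, "ty": 0.2, "tz": 0, "ax": 0, "ay": 0, "az": 0}, {"fingers": 0, "tx": -0.2, "ty": 0.3, "tz": 0, "ax": 0, "ay": 0, "az": 0}, {"fingers": 0, "tx": -0.2, "ty": 0.3, "tz": 0, "ax": 0, "ay": 0, "az": 0}]}}

```text
clock: 9.28
eef_pos: [0.5062, 0.006, 0.1013]
orientation: [0.027, 3.141, 0.0]
force: [-0.8, -0.5, -0.8]
opening: 0.003
gripper_force: 0.0
```

```bash
python3 chk2.py
```

```text
[0.50622641 0.00602285 0.10131755] [-0.80457329 -0.48091711 -0.78469317]
scene arm px 228 angle median 1.36
 post? 133 [0.5396 0.0481 0.0966]
top arm px 0 angle median None
```

The crank has snapped away from the fingers to its next notch. I'll back off and rise, then travel over to the tab.

{"fn": "drive_tool", "kwargs": {"motion": [{"fingers": 0, "tx": 0.5, "ty": -1.5, "tz": 0, "ax": 0, "ay": 0, "az": 0}, {"fingers": 0, "tx": 0.5, "ty": -2, "tz": -3, "ax": 0, "ay": 0, "az": 0}, {"fingers": 0, "tx": 0.5, "ty": -3, "tz": -7, "ax": 0, "ay": 0, "az": 0}, {"fingers": 0, "tx": -0.5, "ty": -7, "tz": -9, "ax": 0, "ay": 0, "az": 0}, {"fingers": 0, "tx": -2, "ty": -12, "tz": -9, "ax": 0, "ay": 0, "az": 0}, {"fingers": 0, "tx": -4, "ty": -17, "tz": -9, "ax": 0, "ay": 0, "az": 0}, {"fingers": 0, "tx": -6, "ty": -21.5, "tz": -9, "ax": 0, "ay": 0, "az": 0}, {"fingers": 0, "tx": -6, "ty": -21.5, "tz": -9, "ax": 0, "ay": 0, "az": 0}, {"fingers": 0, "tx": -6, "ty": -21.5, "tz": -9, "ax": 0, "ay": 0, "az": 0}]}}

```text
clock: 10.5
eef_pos: [0.5613, -0.2105, 0.1908]
orientation: [-0.03, -3.14, -0.001]
force: [-1.1, 1.0, 0.2]
opening: -0.002
gripper_force: 0.0
```

```bash
python3 chk.py c; python3 chk2.py; python3 -c "
from h import *
go((24,-99,125),(24,-99,113),(26,-99,102),(26,-99,98))"
```

```text
scene 45 [203.9 137.1] [ 0.4481 -0.2082  0.1028] 0.1088
scene 40 [166.8 142.4] [ 0.5659 -0.1967  0.1925] 0.1998
scene 132 [309.1 218.8] [0.5437 0.0525 0.0939] 0.106
top 41 [384.  257.3] [ 0.4423 -0.2111  0.1052] 0.1083
ball locked [ 0.4406 -0.2119  0.094 ] [382.9 257.7]
post0 [ 0.4918 -0.0138  0.104 ] [291.6 232.3]
post1.2 [0.5376 0.0506 0.104 ] [262.  210.4]
ball open [ 0.4612 -0.2123  0.143 ] [389.7 249.3]
[ 0.56160943 -0.20953588  0.1913334 ] [-0.28992592 -0.15821027  1.14655627]
scene arm px 230 angle median 1.358
 post? 118 [0.5433 0.0523 0.096 ]
top arm px 124 angle median 1.249
 post? 1 [0.5364 0.0485 0.1034]
turn [0.  0.  0.1] tcp [ 0.562  -0.2092  0.1916] F [0.8 0.  0.3] t 10.7
(24, -99, 125) [-0.63 -0.49  4.96]
(24, -99, 113) [-0.63 -0.49  6.16]
(26, -99, 102) [-0.83 -0.49  7.26]
(26, -99, 98) [-0.83 -0.49  7.66]
```

View pics/cscene.png

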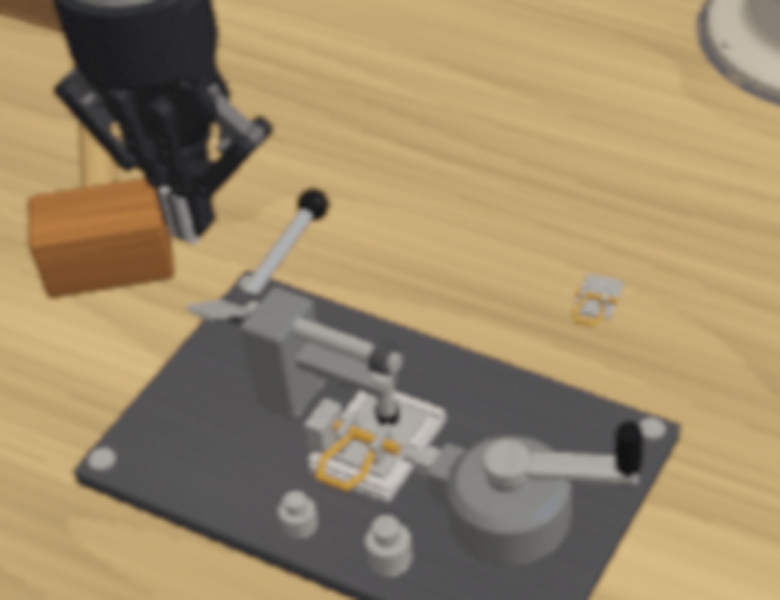

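The crank is at the new notch (post at (628,448), angle about 1.2), and the clamp is still locked with its tab at (215,308). Now I press the tab.

{"fn": "drive_tool", "kwargs": {"motion": [{"fingers": 0, "tx": -0.6, "ty": -0.5, "tz": 2.5, "ax": 0, "ay": 0, "az": 0}, {"fingers": 0, "tx": -0.6, "ty": -0.5, "tz": 4.6, "ax": 0, "ay": 0, "az": 0}, {"fingers": 0, "tx": -0.6, "ty": -0.5, "tz": 5.2, "ax": 0, "ay": 0, "az": 0}, {"fingers": 0, "tx": -0.6, "ty": -0.5, "tz": 5.6, "ax": 0, "ay": 0, "az": 0}, {"fingers": 0, "tx": -0.6, "ty": -0.5, "tz": 6, "ax": 0, "ay": 0, "az": 0}, {"fingers": 0, "tx": -0.7, "ty": -0.5, "tz": 6.3, "ax": 0, "ay": 0, "az": 0}, {"fingers": 0, "tx": -0.8, "ty": -0.5, "tz": 6.6, "ax": 0, "ay": 0, "az": 0}, {"fingers": 0, "tx": -0.8, "ty": -0.5, "tz": 6.8, "ax": 0, "ay": 0, "az": 0}, {"fingers": 0, "tx": -0.8, "ty": -0.5, "tz": 6.8, "ax": 0, "ay": 0, "az": 0}]}}

```text
clock: 11.82
eef_pos: [0.5725, -0.2153, 0.1263]
orientation: [0.026, 3.135, -0.002]
force: [0.2, 2.4, 9.2]
opening: -0.002
gripper_force: 4.5
```

{"fn": "drive_tool", "kwargs": {"motion": [{"fingers": 0, "tx": 0, "ty": 0, "tz": 0.2, "ax": 0, "ay": 0, "az": 0}, {"fingers": 0, "tx": 0, "ty": 0, "tz": 0.4, "ax": 0, "ay": 0, "az": 0}, {"fingers": 0, "tx": 0, "ty": 0, "tz": 0.6, "ax": 0, "ay": 0, "az": 0}, {"fingers": 0, "tx": 0, "ty": 0, "tz": 0.6, "ax": 0, "ay": 0, "az": 0}, {"fingers": 0, "tx": 0, "ty": 0, "tz": 0.6, "ax": 0, "ay": 0, "az": 0}]}}

```text
clock: 12.45
eef_pos: [0.5694, -0.2152, 0.1167]
orientation: [-0.028, -3.14, -0.001]
force: [0.4, -0.6, 0.4]
opening: -0.001
gripper_force: 0.0
```

```bash
python3 chk.py d
```

```text
scene 62 [195.  125.7] [ 0.469  -0.2084  0.1479] 0.1541
scene 860 [157.7 155.6] [ 0.5808 -0.21    0.1699] 0.2
scene 130 [309.1 218.8] [0.5435 0.0525 0.0937] 0.106
top 66 [390.  249.1] [ 0.462  -0.2106  0.1506] 0.1548
ball locked [ 0.4406 -0.2119  0.094 ] [382.9 257.7]
post0 [ 0.4918 -0.0138  0.104 ] [291.6 232.3]
post1.2 [0.5376 0.0506 0.104 ] [262.  210.4]
ball open [ 0.4612 -0.2123  0.143 ] [389.7 249.3]
```

The clamp sprang open: the ball is back at its open height, with its top at 0.154. Now I retreat straight up and check.

{"fn": "drive_tool", "kwargs": {"motion": [{"fingers": 0, "tx": 0, "ty": 0, "tz": -2, "ax": 0, "ay": 0, "az": 0}, {"fingers": 0, "tx": 0, "ty": 0, "tz": -5, "ax": 0, "ay": 0, "az": 0}, {"fingers": 0, "tx": 0, "ty": 0, "tz": -9, "ax": 0, "ay": 0, "az": 0}, {"fingers": 0, "tx": 0, "ty": -3, "tz": -11, "ax": 0, "ay": 0, "az": 0}, {"fingers": 0, "tx": 0, "ty": -6, "tz": -11, "ax": 0, "ay": 0, "az": 0}, {"fingers": 0, "tx": 0, "ty": -6, "tz": -11, "ax": 0, "ay": 0, "az": 0}, {"fingers": 0, "tx": 0, "ty": -6, "tz": -11, "ax": 0, "ay": 0, "az": 0}, {"fingers": 0, "tx": 0, "ty": -6, "tz": -11, "ax": 0, "ay": 0, "az": 0}]}}

```text
clock: 13.55
eef_pos: [0.5691, -0.2745, 0.2269]
orientation: [-0.026, -3.141, -0.0]
force: [-0.6, -0.3, 0.4]
opening: 0.003
gripper_force: 0.0
```

```bash
python3 chk.py e
```

```text
scene 66 [195.  125.7] [ 0.4689 -0.2084  0.1479] 0.1541
scene 8 [224.9 191.8] [ 0.5429 -0.1113  0.0863] 0.0898
scene 132 [309.1 218.7] [0.5435 0.0525 0.0939] 0.1063
ball locked [ 0.4406 -0.2119  0.094 ] [382.9 257.7]
post0 [ 0.4918 -0.0138  0.104 ] [291.6 232.3]
post1.2 [0.5376 0.0506 0.104 ] [262.  210.4]
ball open [ 0.4612 -0.2123  0.143 ] [389.7 249.3]
```

View pics/escene.png

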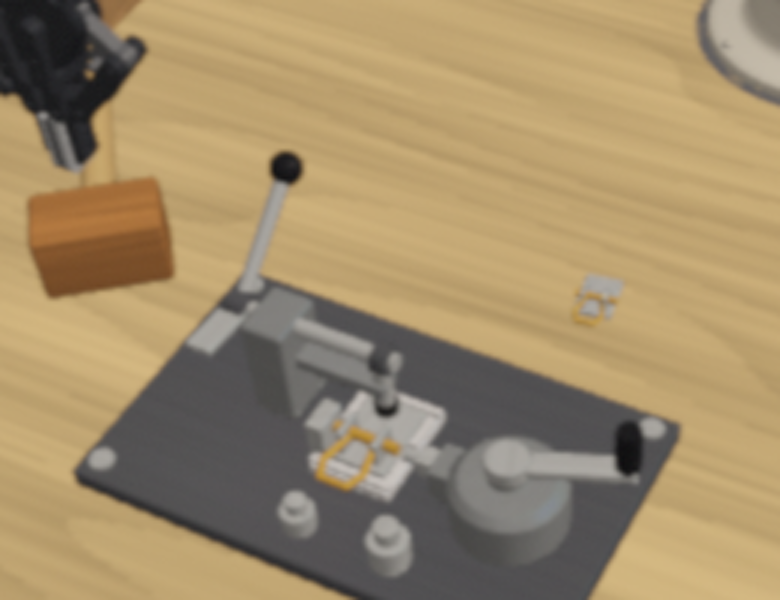

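The picture shows the clamp open with its ball at (286,168) and the crank at 1.2 with its post at (628,448). The bracket is in its nest at (370,445), the dies at (298,513) and (388,545) have not moved, and the gripper is clear.

```bash
python3 -c "
from rig import r
print(r.sign_off())"
```

```text
the job is handed in; nothing more can be done
None
```

The job is done and handed in at about 14 s: the clamp locked, the crank clicked over once to about 1.2 rad, and the tab released the clamp, with the bracket still in its nest and both dies unmoved.

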